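# Dial open the long key box

### The arm

A 6-joint arm with a two-finger parallel gripper is mounted at the origin on the work surface. World frame = base frame: x ahead of the robot, y to its left, z up, the work surface at z = 0. Lengths are in mm, angles in degrees, forces in N, time in s.
With the tool pointing down it reaches from about 400 to 925 mm from the base axis. Payload 12.5 kg.
Tool frame: the origin (TCP) lies at the very end of the fingers, on their centre line; the grasp point (between the pads) lies 19 mm behind it; z points along the fingers, y is the line along which they close (so a half turn about z gives the same grasp; the last joint's range is limited). The gripper opens to 95 mm and grips with 3 to 60 N. Pads are 20 mm wide; open, the fingers measure 119 mm over their backs; the gripper's body (75 mm by 180 mm) begins 59 mm behind the grasp point.
Start: joints at [57.548, 28.126, 89.318, -0, 62.55, -6.05], TCP at [277.902, 559.837, 214.661] pointing down, gripper open.
Joint ranges: [-177.58, 177.58], [-47.91, 125.51], [2.72, 160], [-65.01, 245.01], [3.68, 167.84], [-153.87, 153.87]. Speed limits (degrees/s): [127.2, 127.2, 159.86, 180, 180, 180].

### API

Orientations are given as a 3x3 rotation matrix whose columns are the frame's x, y, z axes.
In Python, from plant import env, get_image, order gives the robot as it stands.
- The arm moves only by the tool send_rows, never from a script. Its argument "moves" is a list that holds one entry, the list of rows, each a list of 7 numbers: the shift along the tool's x, y, z in mm, then the turn, a rotation vector about the tool's x, y, z in rad, then the finger opening in mm, from 0 to 95.1. In form: [[[x, y, z, ax, ay, az, grip], ...]]. A call has 1 to 10 rows; each row is the pose to reach, as a shift and turn from the pose commanded when the call began, along the tool's axes at that moment; what a row does not reach only later rows make up. A row lasts 1/10 s, in which the tool goes at most 50 mm and 8.59 degrees, less where a joint would pass 70% of its speed; a pose out of reach is approached as far as the arm can. A call with a gripper value outside its range is refused whole. The fingers move at their own pace and stop on an object; "force" is the grip in N (left out, the last holds). Time passes only in rows, so rows that repeat a pose let the fingers close. It gives the time, the measured TCP pose, the force, the opening and the grip force at its end, in the units of the state.
- env.observe(): the state, without advancing time (a new reading comes with each control period).
- get_image(name): name is "scene" or "side" or "wrist"; returns a dict with "image" (480x640x3 uint8, red, green, blue), "camera_matrix" (3x3 intrinsics, pixels), "dist_coeffs" ([k1, k2, p1, p2, k3] as OpenCV has them; the pictures are not rectified), "R" (3x3) and "t" (3): a world point X has camera coordinates R X + t. Camera axes: x right, y down, z forward; pixel columns grow to the right and rows downward; lengths in mm; the calibration is good to about 2 mm. A picture is of the moment at which its call begins. There is no depth.
- order.close_job(): hands the job in; it is judged then, once.
The state is a dict: "clock": time; "joint_pos": joint angles; "qvel": joint speeds; "joint_torque": joint torques, N m; "eef_pos": TCP position; "tcp_rot": TCP orientation; "ft_force": force on the tool from outside, world axes, zero at the start; "wrist_torque": the same for the moment, N m; "opening": opening from 0.0 (shut) to 1.0 (fully open); "finger_force": force on a finger pad.
Only numpy, scipy, OpenCV 4.12 (cv2) and the standard library are available. Lean on these libraries where they do the work, as an engineer would, in place of code of your own. Each camera call takes 0.05 s, during which the arm holds its last target. There are 200 camera calls.

### The job

Unlock the long key box (the one with the carrying handle) by dialling its combination: turn its dial clockwise until it points at the two dots, then back anticlockwise past the single dot to the three dots, then clockwise again to the single dot, stopping for a second at each. Let go and leave the dial on the single dot; do not turn the dial of the small square box.

Things in the scene. Friction and masses are not known exactly. Their poses are not given: they have to be found in the camera images.
- long_box: The key box to unlock: grey steel, 260 x 150 mm, 90 mm high, on its back, fixed on the bench, door and dial up. Origin: centre of its underside; x axis across it, away from the robot; y along its length. Dial axis at y = -45 mm; a low carrying handle (26 mm high) at y = +95 mm.
- long_dial_grip (a point): Grip point of its dial, on the vertical turning axis, 122 mm above the bench. Dial: black bar 46 x 16 mm on a steel disc of 68 mm diameter; the bar's flat sides rise from the disc's top, 22 mm below this point, to 18 mm above it. The frame turns with the dial: z up, x along the bar to its pointed nose (white line); pinch the bar along y.
- long_dial (a joint): Dial angle in rad: 0 with the nose at the single dot (on the box's +x side), growing clockwise seen from above. Two dots in a radial row at +0.70, three at -0.70; end stops at -1.0 and +1.0, so it cannot go right round. Light friction (0.05 N m), no spring or clicks; it stays where it is left.
- small_dial_nose (a point): Bystander, not to be turned: tip of the nose of an identical dial, 32 mm from its turning axis, in the middle of a grey steel box 150 x 150 mm, 90 mm high, without a carrying handle, fixed beside the long one (either may be on the left).

How it is judged (in metres and radians):
On the way, in this order (a step that is already met when the one before it is completed fails the run):
1. the dial is stopped at the two dots (value of joint long_dial between 0.525 and 0.875 rad and velocity of joint long_dial between -0.1 and 0.1 rad/s), for 0.4 s.
2. then the dial is stopped at the three dots (value of joint long_dial between -0.875 and -0.525 rad and velocity of joint long_dial between -0.1 and 0.1 rad/s), for 0.4 s.
3. then the dial is stopped at the single dot (value of joint long_dial between -0.175 and 0.175 rad and velocity of joint long_dial between -0.1 and 0.1 rad/s), for 0.4 s.
At the end, for the whole second after the job is handed in: The long box's dial has stopped for 0.4 s at the two dots, then at the three dots, then at the single dot, each within 0.175 rad (10 degrees), and rests on the single dot within 0.175 rad (all of step 3); the robot touches nothing.
It fails at once if the small box's dial is turned (its nose moves by more than 6 mm) (distance of small_dial_nose from where it was at the start of the episode above 0.006 m).
It also fails if it takes over 45 s, if anything falls off the work surface, if the arm or the gripper's body presses on something with over 40 N, if the wrist force passes 120 N, or if a joint passes its speed limit or range.

## Working session

There is one attempt and no reset: what is moved stays moved. The work goes in short steps, Python scripts to look and compute and a tool call to move; the robot and the scene stay as the last step left them, time stands still between calls to the robot, and variables do not carry over. Pictures are saved under pics/ and viewed, at most 10 in all, crops included, and the job is handed in when it is done.

Besides the shell and the picture viewer there is one more tool, called after "Emit:" by a JSON object that holds its "api" and its "payload", one argument or row to a line. send_rows: Moves the arm, as the interface text tells. Its arguments: {"type":"object","properties":{"moves":{"type":"array"},"force":{"type":"number"}},"required":["moves"]}

```bash
mkdir -p pics; cat > h.py <<'E'
import numpy as np, cv2
from plant import env, get_image, order
def ray(im,px,z):
    K=np.array(im["camera_matrix"],float);d=np.array(im["dist_coeffs"],float)
    R=np.array(im["R"]);t=np.array(im["t"]).ravel()
    p=cv2.undistortPoints(np.array(px,float).reshape(-1,1,2),K,d).reshape(-1,2)
    c=-R.T@t; o=[]
    for a in p:
        v=R.T@np.array([a[0],a[1],1]); o.append(c+v*(z-c[2])/v[2])
    return np.array(o)
def proj(im,X):
    return cv2.projectPoints(np.array(X,float).reshape(-1,1,3),cv2.Rodrigues(np.array(im["R"],float))[0],np.array(im["t"],float),np.array(im["camera_matrix"],float),np.array(im["dist_coeffs"],float))[0].reshape(-1,2)
def snap(n,f):
    im=get_image(n); cv2.imwrite(f"pics/{f}.png",im["image"][:,:,::-1]); import pickle; pickle.dump(im,open(f"pics/{f}.pkl","wb")); return im
E
python3 - <<'E'
from h import *
for n in["scene","side"]:
    im=snap(n,n+"0"); R=np.array(im["R"]);print(n,-R.T@np.array(im["t"]).ravel())
s=env.observe();print(s)
E
```

```text
scene [986.71704404 367.10464266 475.68404781]
side [ 395.26890206 -687.10335178  671.18583315]
{'clock': 0.1, 'joint_pos': array([ 5.75457150e+01,  2.81617408e+01,  8.93472773e+01,  3.53311950e-04,
        6.25502498e+01, -6.04960255e+00]), 'qvel': array([-0.11551503, -0.00887853, -0.0303672 , -0.072852  ,  0.01837745,
       -0.00409071]), 'joint_torque': array([ 3.00175641e-03, -6.13623905e+01, -2.58610350e+01,  6.93871756e-02,
        4.68911638e-02, -1.56476278e-05]), 'eef_pos': array([277.79190187, 559.62165197, 214.10496578]), 'tcp_rot': array([[-8.95674123e-01,  4.44710639e-01, -5.59714475e-04],
       [ 4.44710977e-01,  8.95673708e-01, -8.69927180e-04],
       [ 1.14455666e-04, -1.02808243e-03, -9.99999465e-01]]), 'ft_force': array([-0.43762041, -0.37870086,  0.39390046]), 'wrist_torque': array([-0.03463262,  0.05040385,  0.00473483]), 'finger_force': 0.0, 'opening': 1.0028872205592976}
```

View pics/scene0.png

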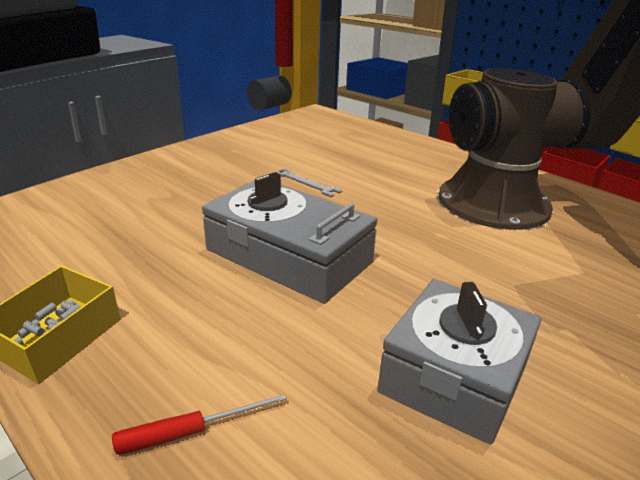

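View pics/side0.png

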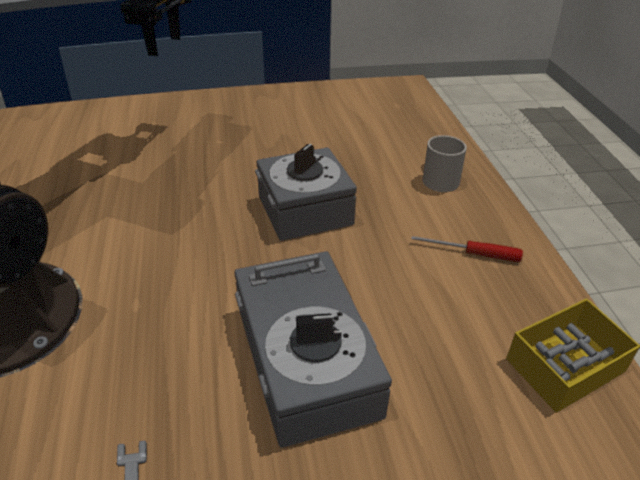

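The long box is the near one in the side view (dial about (318,340), handle (287,267)). In the scene view it is the left one, with its dial at (268,195). Next I'll take the plate and corners by rays and enlarge the dial.

```bash
python3 - <<'E'
from h import *
import pickle
im=pickle.load(open("pics/side0.pkl","rb"));I=im["image"]
cr=cv2.resize(I[290:395,255:395],None,fx=5,fy=5,interpolation=cv2.INTER_CUBIC);cv2.imwrite("pics/c1.png",cr[:,:,::-1])
print("corners",ray(im,[(237,268),(325,255),(388,380),(275,420)],90).round(1))
hsv=cv2.cvtColor(I,cv2.COLOR_RGB2HSV)
m=((hsv[:,:,2]>165)&(hsv[:,:,1]<40)).astype(np.uint8); m[:295]=0;m[395:]=0;m[:,:255]=0;m[:,395:]=0
pts=np.argwhere(m)[:,::-1]; hull=cv2.convexHull(pts.astype(np.float32)).reshape(-1,2)
W=ray(im,hull,91)[:,:2].astype(np.float32)
print("circle",cv2.fitEllipse(W),cv2.minEnclosingCircle(W))
im2=pickle.load(open("pics/scene0.pkl","rb"));I=im2["image"]
print("sc corners",ray(im2,[(203,210),(327,261),(376,217)],90).round(1))
cr=cv2.resize(I[165:230,220:345],None,fx=5,fy=5,interpolation=cv2.INTER_CUBIC);cv2.imwrite("pics/c2.png",cr[:,:,::-1])
E
```

```text
corners [[ 389.5  -45.3   90. ]
 [ 525.3  -38.1   90. ]
 [ 559.2 -282.4   90. ]
 [ 414.4 -315.    90. ]]Traceback (most recent call last):
  File "<stdin>", line 8, in <module>
AttributeError: 'NoneType' object has no attribute 'reshape'
```

View pics/c1.png

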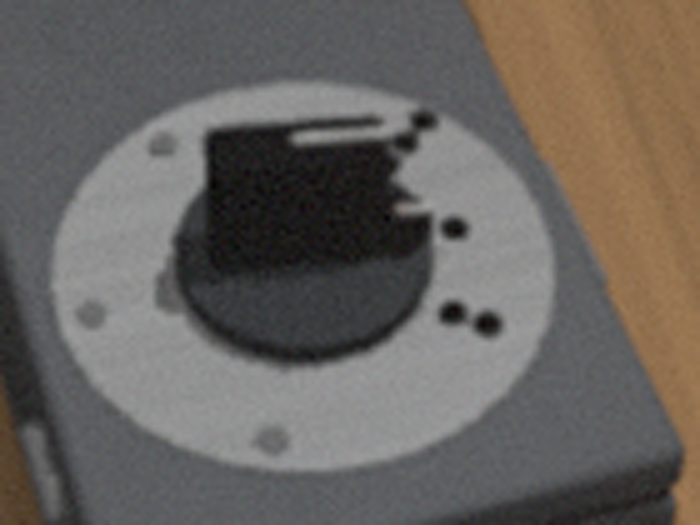

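The plate spans about (50..555, 82..470) in the crop, with the single dot at (454,228), the two dots at (452,312)/(488,323) and the three dots near (415,130). The nose line on top runs from (290,138) to (395,131).

```bash
python3 - <<'E'
from h import *
import pickle
im=pickle.load(open("pics/side0.pkl","rb"));I=im["image"]
f=lambda P:np.array(P)/5.+[255-.4,290-.4]
hsv=cv2.cvtColor(I,cv2.COLOR_RGB2HSV);r=hsv[290:395,255:395]
def plate(im,x0,x1,y0,y1,z=90.5,seed=None):
    h=cv2.cvtColor(im["image"],cv2.COLOR_RGB2HSV)[y0:y1,x0:x1]
    t,_=cv2.threshold(h[:,:,2][h[:,:,1]<60],0,255,cv2.THRESH_OTSU)
    m=((h[:,:,2]>t)&(h[:,:,1]<60)).astype(np.uint8)
    c=max(cv2.findContours(m,cv2.RETR_EXTERNAL,cv2.CHAIN_APPROX_NONE)[0],key=cv2.contourArea)
    W=ray(im,cv2.convexHull(c).reshape(-1,2)+[x0,y0],z)[:,:2].astype(np.float32)
    print("thr",t,"ell",cv2.fitEllipse(W))
plate(im,262,370,303,388)
im2=pickle.load(open("pics/scene0.pkl","rb"))
plate(im2,226,310,182,224)
print("dots 1,2a,2b,3a,3b",ray(im,f([(454,228),(452,312),(488,323),(405,142),(425,120)]),91).round(1))
print("line",ray(im,f([(292,138),(395,131)]),140).round(1),"edge",ray(im,f([(207,130),(383,118)]),140).round(1))
print("base edge",ray(im,f([(215,275),(415,252)]),100).round(1))
cr=cv2.resize(im2["image"][165:230,220:345],None,fx=5,fy=5,interpolation=cv2.INTER_CUBIC);cv2.imwrite("pics/c2.png",cr[:,:,::-1])
E
```

```text
thr 109.0 ell ((480.6934814453125, -207.5271453857422), (132.64779663085938, 132.87820434570312), 6.910773277282715)
thr 168.0 ell ((477.6412658691406, -208.81051635742188), (132.53125, 133.15847778320312), 137.9787139892578)
dots 1,2a,2b,3a,3b [[ 522.2 -202.5   91. ]
 [ 515.7 -230.3   91. ]
 [ 524.1 -235.4   91. ]
 [ 515.4 -170.    91. ]
 [ 522.5 -162.9   91. ]]
line [[ 477.6 -207.6  140. ]
 [ 503.5 -209.6  140. ]] edge [[ 457.  -201.3  140. ]
 [ 501.4 -204.7  140. ]]
base edge [[ 456.3 -215.   100. ]
 [ 508.5 -216.3  100. ]]
```

View pics/c2.png

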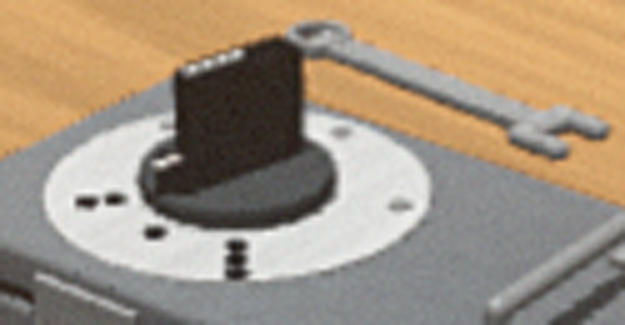

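Dial axis is about (479, -208), box yaw about 7.3°, and the bar points at about -4° world, so the dial reads about +0.19 rad. Moving over now.

Emit:
{"api": "send_rows", "payload": {
  "moves": [
    [[-368,-242,0,0,0,1.4,95],[-368,-242,0,0,0,1.4,95],[-368,-242,0,0,0,1.4,95],[-368,-242,0,0,0,1.4,95],[-368,-242,0,0,0,1.4,95],[-368,-242,0,0,0,1.4,95],[-368,-242,0,0,0,1.4,95],[-368,-242,0,0,0,1.4,95],[-368,-242,0,0,0,1.4,95],[-368,-242,0,0,0,1.4,95]]
  ]
}}

```text
clock: 1.1
eef_pos: [501.9, 175.7, 214.3]
tcp_rot: [[0.295, 0.955, 0.0], [0.955, -0.295, -0.0], [-0.0, 0.0, -1.0]]
ft_force: [-0.3, -0.3, -0.0]
opening: 0.997
finger_force: 0.0
```

```bash
cat > d.py <<'E'
from h import *
import sys
x,y,z,yaw=map(float,sys.argv[1:5]); s=env.observe();R=np.array(s["tcp_rot"])
a=np.radians(yaw);T=np.array([[np.cos(a),np.sin(a),0],[np.sin(a),-np.cos(a),0],[0,0,-1]])
print("t",s["clock"],"pos",s["eef_pos"].round(1),"yaw",np.degrees(np.arctan2(R[1,0],R[0,0])).round(2),"op",s["opening"]*95.1,"F",s["ft_force"].round(1),s["finger_force"])
print("shift",(R.T@(np.array([x,y,z])-s["eef_pos"])).round(1),"turn",cv2.Rodrigues(R.T@T)[0].ravel().round(4))
E
python3 d.py 479 -208 215 -4
```

```text
t 1.1 pos [501.9 175.7 214.3] yaw 72.82 op 94.8555632462528 F [-0.3 -0.3 -0. ] 0.0
shift [-373.4   91.5   -0.5] turn [5.0000e-04 2.0000e-04 1.3407e+00]
```

Emit:
{"api": "send_rows", "payload": {
  "moves": [
    [[-373,92,0,0,0,1.34,95],[-373,92,0,0,0,1.34,95],[-373,92,0,0,0,1.34,95],[-373,92,0,0,0,1.34,95],[-373,92,0,0,0,1.34,95],[-373,92,0,0,0,1.34,95],[-373,92,0,0,0,1.34,95],[-373,92,0,0,0,1.34,95],[-373,92,0,0,0,1.34,95],[-373,92,0,0,0,1.34,95]]
  ]
}}

```text
clock: 2.1
eef_pos: [481.0, -205.2, 214.2]
tcp_rot: [[0.998, -0.063, -0.001], [-0.063, -0.998, 0.001], [-0.001, -0.001, -1.0]]
ft_force: [0.6, -0.4, 0.4]
opening: 1.002
finger_force: 0.0
```

```bash
python3 d.py 479 -208 108 -4; python3 -c "
from h import *
im=snap('wrist','w1');print(proj(im,[(479,-208,140),(500,-209.5,140),(479,-208,91)]))"
```

```text
t 2.1 pos [ 481.  -205.2  214.2] yaw -3.62 op 95.26194277672005 F [ 0.6 -0.4  0.4] 0.0
shift [ -1.7   3.  106.2] turn [-0.0005  0.0007  0.0066]
[[320.94109322 254.69847377]
 [321.25479266 225.72872667]
 [320.35937215 237.60658774]]
```

View pics/w1.png

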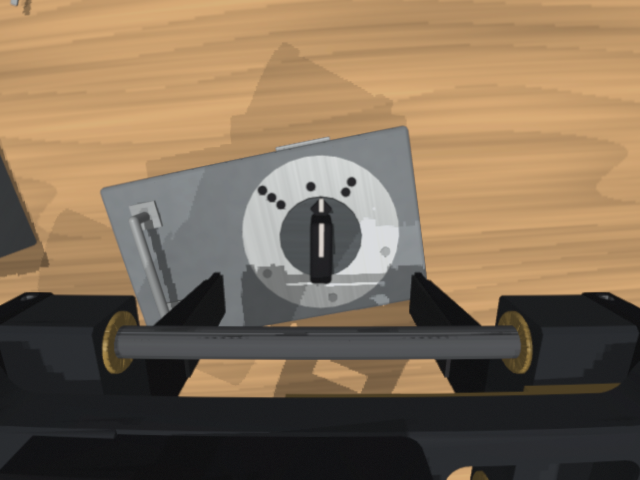

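The wrist view shows the bar centred at about (321,245) with its nose up. The single dot is at (311,186), the two dots at (346,192)/(351,182), and the three dots at (281,205)…(262,190). I'll refine from this view.

```bash
python3 - <<'E'
from h import *
import pickle
im=pickle.load(open("pics/w1.pkl","rb"))
W=ray(im,[(243,232),(399,232),(321,155),(321,310)],90.5)[:,:2];print(W.round(1))
c=np.array([W[2:,0].mean(),W[:2,1].mean()]);print("c plate",c)
D=ray(im,[(281,205),(272,197.5),(262.5,190),(311,186.5),(346,192),(351,182)],90.5)[:,:2]-c
print("ang",np.degrees(np.arctan2(D[:,1],D[:,0])).round(1),np.linalg.norm(D,axis=1).round(1))
L=ray(im,[(321.5,257),(321.5,223)],140)[:,:2];print("line",L.round(1),np.degrees(np.arctan2(*(L[1]-L[0])[::-1])))
E
```

```text
[[ 487.9 -143.3]
 [ 479.5 -274.4]
 [ 546.6 -212.7]
 [ 412.2 -204.5]]
c plate [ 479.43415871 -208.84217753]
ang [ 47.2  46.9  47.    7.7 -31.6 -31.2] [43.  52.5 62.2 43.1 42.8 51.8]
line [[ 477.3 -208.3]
 [ 501.9 -209.8]] -3.469086815221628
```

Emit:
{"api": "send_rows", "payload": {
  "moves": [
    [[-1.5,3.4,10,0,0,0,95],[-1.5,3.4,40,0,0,0,95],[-1.5,3.4,70,0,0,0,60],[-1.5,3.4,90,0,0,0,60],[-1.5,3.4,100,0,0,0,60],[-1.5,3.4,107,0,0,0,60],[-1.5,3.4,107,0,0,0,60],[-1.5,3.4,107,0,0,0,60]]
  ]
}}

```text
clock: 2.95
eef_pos: [480.0, -207.6, 108.2]
tcp_rot: [[0.998, -0.058, 0.001], [-0.058, -0.998, -0.0], [0.001, 0.0, -1.0]]
ft_force: [0.5, -0.5, -0.5]
opening: 0.636
finger_force: 0.0
```

Emit:
{"api": "send_rows", "payload": {
  "moves": [
    [[0,0,0,0,0,0,10],[0,0,0,0,0,0,10],[0,0,0,0,0,0,10],[0,0,0,0,0,0,10],[0,0,0,0,0,0,10],[0,0,0,0,0,0,10],[0,0,0,0,0,0,10],[0,0,0,0,0,0,10]]
  ],
  "force": 15
}}

```text
clock: 3.75
eef_pos: [479.8, -207.9, 107.6]
tcp_rot: [[0.998, -0.059, 0.0], [-0.059, -0.998, -0.0], [0.0, 0.0, -1.0]]
ft_force: [-0.8, -4.1, -0.9]
opening: 0.171
finger_force: 15.0
```

```bash
python3 d.py 479.4 -208.7 107 -32.5
```

```text
t 3.75 pos [ 479.8 -207.9  107.6] yaw -3.39 op 16.229915694815038 F [-0.8 -4.1 -0.9] 14.98935878276825
shift [-0.3  0.8  0.6] turn [ 3.00e-04 -4.00e-04  5.08e-01]
```

Emit:
{"api": "send_rows", "payload": {
  "moves": [
    [[0,0.5,0,0,0,0.06,10],[0,0.5,0,0,0,0.14,10],[0,0.5,0,0,0,0.22,10],[0,0.5,0,0,0,0.3,10],[0,0.5,0,0,0,0.38,10],[0,0.5,0,0,0,0.45,10],[0,0.5,0,0,0,0.5,10],[0,0.5,0,0,0,0.51,10],[0,0.5,0,0,0,0.51,10],[0,0.5,0,0,0,0.51,10]]
  ]
}}

```text
clock: 4.75
eef_pos: [479.8, -207.7, 107.6]
tcp_rot: [[0.843, -0.538, 0.0], [-0.538, -0.843, 0.001], [-0.0, -0.001, -1.0]]
ft_force: [3.1, 4.8, 0.9]
opening: 0.171
finger_force: 15.0
```

Emit:
{"api": "send_rows", "payload": {
  "moves": [
    [[0,0,0,0,0,0,10],[0,0,0,0,0,0,10],[0,0,0,0,0,0,10],[0,0,0,0,0,0,10],[0,0,0,0,0,0,10],[0,0,0,0,0,0,10],[0,0,0,0,0,0,10],[0,0,0,0,0,0,10],[0,0,0,0,0,0,10],[0,0,0,0,0,0,10]]
  ]
}}

```text
clock: 5.75
eef_pos: [479.9, -207.7, 107.6]
tcp_rot: [[0.843, -0.538, 0.0], [-0.538, -0.843, 0.001], [-0.0, -0.001, -1.0]]
ft_force: [3.2, 5.4, 0.9]
opening: 0.167
finger_force: 15.0
```

```bash
python3 d.py 479.4 -208.7 107 47.6; python3 -c "
from h import *
im=snap('wrist','w2');snap('side','s2')
a=im['image'][100:400,120:520];b=cv2.resize(get_image('side')['image'][280:400,240:400],(400,300));cv2.imwrite('pics/c3.png',np.hstack([a,b])[:,:,::-1])"
```

```text
t 5.75 pos [ 479.9 -207.7  107.6] yaw -32.56 op 15.838422974535291 F [3.2 5.4 0.9] 14.992411136627197
shift [0.2 1.1 0.6] turn [-7.000e-04 -5.000e-04 -1.399e+00]
```

View pics/c3.png

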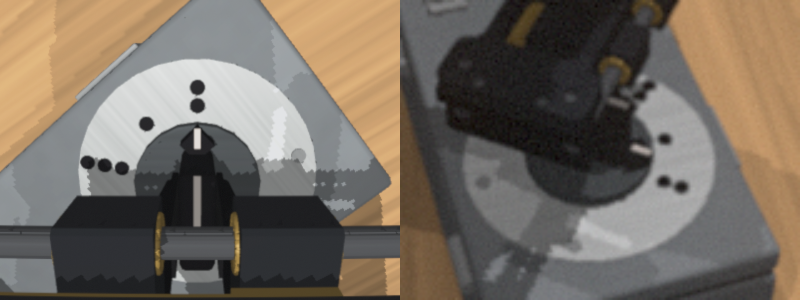

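The wrist crop shows the nose line (197,140) aligned with the two dots (197,88–105). Next, anticlockwise to the three dots.

Emit:
{"api": "send_rows", "payload": {
  "moves": [
    [[0,0,0,0,0,-0.05,10],[0,0,0,0,0,-0.13,10],[0,0,0,0,0,-0.22,10],[0,0,0,0,0,-0.31,10],[0,0,0,0,0,-0.4,10],[0,0,0,0,0,-0.49,10],[0,0,0,0,0,-0.58,10],[0,0,0,0,0,-0.67,10],[0,0,0,0,0,-0.76,10],[0,0,0,0,0,-0.85,10]]
  ]
}}

```text
clock: 6.9
eef_pos: [479.8, -208.3, 107.6]
tcp_rot: [[0.959, 0.282, 0.0], [0.282, -0.959, -0.0], [0.0, 0.0, -1.0]]
ft_force: [0.5, -0.6, -0.0]
opening: 0.167
finger_force: 15.0
```

Emit:
{"api": "send_rows", "payload": {
  "moves": [
    [[0,0,0,0,0,-0.09,10],[0,0,0,0,0,-0.18,10],[0,0,0,0,0,-0.27,10],[0,0,0,0,0,-0.36,10],[0,0,0,0,0,-0.45,10],[0,0,0,0,0,-0.51,10],[0,0,0,0,0,-0.54,10],[0,0,0,0,0,-0.55,10],[0,0,0,0,0,-0.55,10],[0,0,0,0,0,-0.55,10]]
  ]
}}

```text
clock: 7.9
eef_pos: [480.0, -208.5, 107.7]
tcp_rot: [[0.674, 0.738, 0.001], [0.738, -0.674, -0.001], [-0.0, 0.001, -1.0]]
ft_force: [2.8, -4.9, -2.3]
opening: 0.168
finger_force: 15.0
```

Emit:
{"api": "send_rows", "payload": {
  "moves": [
    [[0,0,0,0,0,0,10],[0,0,0,0,0,0,10],[0,0,0,0,0,0,10],[0,0,0,0,0,0,10],[0,0,0,0,0,0,10],[0,0,0,0,0,0,10],[0,0,0,0,0,0,10],[0,0,0,0,0,0,10],[0,0,0,0,0,0,10],[0,0,0,0,0,0,10]]
  ]
}}

```text
clock: 8.9
eef_pos: [480.0, -208.6, 107.7]
tcp_rot: [[0.674, 0.738, 0.001], [0.738, -0.674, -0.001], [-0.0, 0.001, -1.0]]
ft_force: [2.3, -4.9, -1.4]
opening: 0.169
finger_force: 15.0
```

```bash
python3 d.py 479.4 -208.7 107 7.6; python3 -c "
from h import *
im=snap('wrist','w3')
cv2.imwrite('pics/c4.png',im['image'][100:400,120:520,::-1])"
```

```text
t 8.9 pos [ 480.  -208.6  107.7] yaw 47.59 op 16.050677996888425 F [ 2.3 -4.9 -1.4] 14.99378576874733
shift [-0.5 -0.4  0.7] turn [ 1.10e-03 -4.00e-04  6.98e-01]
```

View pics/c4.png

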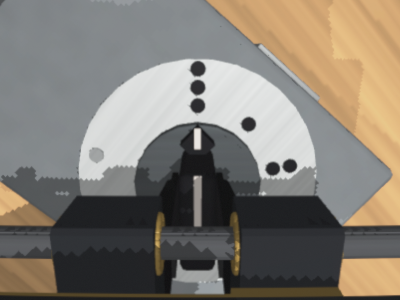

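The nose (197,140) points straight at the three dots (197,68–105). Now back clockwise to the single dot, hold, then open.

Emit:
{"api": "send_rows", "payload": {
  "moves": [
    [[0,0,0,0,0,0.06,10],[0,0,0,0,0,0.15,10],[0,0,0,0,0,0.25,10],[0,0,0,0,0,0.35,10],[0,0,0,0,0,0.45,10],[0,0,0,0,0,0.55,10],[0,0,0,0,0,0.63,10],[0,0,0,0,0,0.68,10],[0,0,0,0,0,0.7,10],[0,0,0,0,0,0.7,10]]
  ]
}}

```text
clock: 9.95
eef_pos: [479.8, -208.1, 107.6]
tcp_rot: [[0.991, 0.131, 0.0], [0.131, -0.991, -0.0], [0.0, 0.0, -1.0]]
ft_force: [2.4, -1.8, -0.6]
opening: 0.166
finger_force: 15.0
```

Emit:
{"api": "send_rows", "payload": {
  "moves": [
    [[0,0,0,0,0,0,10],[0,0,0,0,0,0,10],[0,0,0,0,0,0,10],[0,0,0,0,0,0,10],[0,0,0,0,0,0,10],[0,0,0,0,0,0,10],[0,0,0,0,0,0,10],[0,0,0,0,0,0,10],[0,0,0,0,0,0,10],[0,0,0,0,0,0,10]]
  ]
}}

```text
clock: 10.95
eef_pos: [479.7, -208.1, 107.6]
tcp_rot: [[0.991, 0.13, 0.0], [0.13, -0.991, -0.0], [0.0, 0.0, -1.0]]
ft_force: [3.0, -1.7, 0.2]
opening: 0.166
finger_force: 15.0
```

Emit:
{"api": "send_rows", "payload": {
  "moves": [
    [[0,0,0,0,0,0,60],[0,0,0,0,0,0,60],[0,0,0,0,0,0,60],[0,0,0,0,0,0,60],[0,0,0,0,0,0,60],[0,0,0,0,0,0,60],[0,0,-15,0,0,0,60],[0,0,-40,0,0,0,60],[0,0,-70,0,0,0,60],[0,0,-100,0,0,0,60]]
  ]
}}

```text
clock: 11.95
eef_pos: [479.5, -208.0, 208.6]
tcp_rot: [[0.991, 0.13, -0.0], [0.13, -0.991, 0.0], [-0.0, -0.0, -1.0]]
ft_force: [-0.5, 0.5, 0.1]
opening: 0.628
finger_force: 0.0
```

Emit:
{"api": "send_rows", "payload": {
  "moves": [
    [[0,0,0,0,0,0,60],[0,0,0,0,0,0,60],[0,0,0,0,0,0,60]]
  ]
}}

```text
clock: 12.25
eef_pos: [479.2, -207.9, 206.7]
tcp_rot: [[0.991, 0.13, -0.001], [0.13, -0.991, 0.001], [-0.001, -0.001, -1.0]]
ft_force: [0.3, -0.2, 0.5]
opening: 0.631
finger_force: 0.0
```

```bash
python3 d.py 479.4 -208.7 207 7.6; python3 -c "
from h import *
im=snap('wrist','w4')
cv2.imwrite('pics/c5.png',im['image'][100:400,120:520,::-1])"
```

```text
t 12.25 pos [ 479.2 -207.9  206.7] yaw 7.49 op 60.03854076477145 F [ 0.3 -0.2  0.5] 0.0
shift [ 0.   0.9 -0.3] turn [-0.001   0.0011 -0.0019]
```

View pics/c5.png

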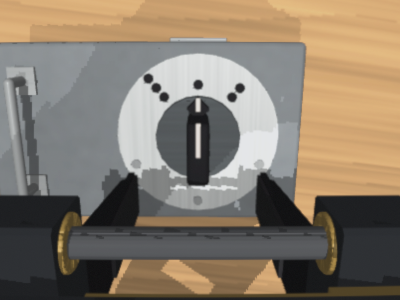

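The nose (198,105) points at the single dot (198,85) and the gripper is clear, so I'm handing the job in.

```bash
python3 -c "
from plant import order
print(order.close_job())"
```

```text
the job is handed in; nothing more can be done
None
```

I dialled the long box to two dots, then three dots, then the single dot, holding at least a second at each; the last wrist picture shows it on the single dot with the gripper clear, the small box was not touched, and the job was handed in at about 12 s (no verdict came back).

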